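# Prime the bench lubricator

## Robot

A 7-joint arm with a two-finger parallel gripper is mounted at the origin on the work surface. World frame = base frame: x ahead of the robot, y to its left, z up, the work surface at z = 0. Lengths are in m, angles in rad, forces in N, time in s.
With the tool pointing down it reaches from about 0.4 to 0.875 m from the base axis. Payload 19.3 kg.
Tool frame: the origin (TCP) lies at the very end of the fingers, on their centre line; the grasp point (between the pads) lies 19 mm behind it; z points along the fingers, y is the line along which they close (so a half turn about z gives the same grasp; the last joint's range is limited). The gripper opens to 85 mm and grips with 20 to 120 N. Pads are 22 mm wide; open, the fingers measure 114 mm over their backs; the gripper's body (76 mm by 85 mm) begins 54 mm behind the grasp point. The pads swing forward as they close: fully open they stand 13 mm farther back than shut.
Start: joints at [-0.07, 0.521, -0.036, 1.599, 0.021, 1.021, -0.113], TCP at [0.625, -0, 0.231] pointing down, gripper open.
Joint ranges: [-2.91, 2.91], [-0.3, 2.13], [-1.5, 1.42], [0.17, 2.43], [-1.26, 4.41], [0.16, 1.93], [-2.52, 2.52]. Speed limits (rad/s): [1.89, 1.89, 2.39, 2.39, 3.01, 3.01, 3.01].

## Interface

Orientations are given as a unit quaternion [x, y, z, w].
In Python, from cell import * gives the robot as it stands.
- The arm moves only by the shell command python3 -m jog 'ROWS' [OPENING] [FORCE]. ROWS is text: rows parted by semicolons, each of 4 numbers parted by spaces: the shift along the world's x, y, z scaled (see below), then the turn about the world's z scaled (see below). A call has 1 to 12 rows; each row is the pose to reach, as a shift and turn from the pose commanded when the call began; what a row does not reach only later rows make up. The controller multiplies each number of a shift by 12 cm and each number of a turn by 90 degrees. A row lasts 1/10 s, in which the tool goes at most 50 mm and 8.59 degrees, less where a joint would pass 70% of its speed; a pose out of reach is approached as far as the arm can. A call with a number of a shift or a turn outside -1 to 1 is refused whole. A call with a gripper value outside its range is refused whole. OPENING is the opening, from 0 (shut) to 1 (fully open), set as the call begins (- or left out, the last holds). The fingers move at their own pace and stop on an object; FORCE is the grip in N (left out, the last holds). Time passes only in rows, so rows that repeat a pose let the fingers close. It gives the time, the measured TCP pose, the force, the opening and the grip force at its end, in the units of the state.
- read_state(): the state, without advancing time (a new reading comes with each control period).
- capture(name): name is "scene" or "side" or "wrist"; returns a dict with "frame" (420x560x3 uint8, red, green, blue), "fx", "fy", "cx", "cy" (pixels), "position" and "orientation" of the camera in the world; the wrist camera has in their place "tool_from_camera" (4x4, takes a point from camera to tool coordinates, whose origin is the TCP and whose axes are the flange's). Camera axes: x right, y up, looking along -z (the intrinsics and any distortion apply to the point x, -y, -z); pixel columns grow to the right and rows downward; lengths in m; the calibration is good to about 2 mm. The wrist camera is an equidistant fisheye: a pixel r from the principal point sees the ray r / f radians off the axis. A picture is of the moment at which its call begins: read the wrist's pose just before it. There is no depth.
- hand_in(): hands the job in; it is judged then, once.
Trained networks look in a picture, given as the dict that the camera call returned (one of the last four; its "shot" number tells which), for a name from the list of things; names that differ only in an ending like _2 or _b are one class to them, and where a whole thing is asked for, a point or a joint stands for the part that bears it (a point fixed in the world has none). Each returns a list of dicts, best first, with "confidence" (0 to 1); they miss things now and then, are a little off and sometimes report something else, mostly with a low value. They report only what shows in the picture. A call takes as long as a camera call.
- look_for(picture, query): "rect" ([left, top, right, bottom] in pixels, round what is visible of it).
The state is a dict: "clock": time; "joint_positions": joint angles; "qd": joint speeds; "joint_efforts": joint torques, N m; "tool_pos": TCP position; "tcp_rot": TCP orientation; "wrist_force": force on the tool from outside, world axes, zero at the start; "torque": the same for the moment, N m; "width": opening from 0.0 (shut) to 1.0 (fully open); "grasp_force": force on a finger pad.
Only numpy, scipy, OpenCV 4.12 (cv2) and the standard library are available. Lean on these libraries where they do the work, as an engineer would, in place of code of your own. Each camera call takes 0.05 s, during which the arm holds its last target. There are 200 camera calls.

## Task

Prime the hand lubricator on the bench: push its spring plunger down and let it come back up, again and again, until the indicator pin beside it has popped fully out. Push with the fingers only, do not touch the pin itself, leave the other things on the bench where they are, and finish with the plunger back up.

Things in the scene. Friction and masses are not known exactly. Their poses are not given: they have to be found in the camera images.
- pump: The hand lubricator, bolted to the bench: a grey box housing 56 x 112 mm in plan, top face 94 mm above the bench, on a dark foot plate 74 x 148 mm. Origin: centre of its underside, at bench level; z up, x through its thickness (the side with the amber sight glass looks to -x), y along its length. The plunger's axis stands at y = -35 mm, the pin's at y = +35 mm (both at x = 0).
- plunger_top (a point): Centre of the top of the plunger's black round knob (42 mm across, 16 mm thick, with a flat 20 mm across on top). It moves with the plunger: 150 mm above the bench when up, 128 mm when fully down. Below the knob a steel rod enters a collar 34 mm across on the housing.
- plunger (a joint): How far the plunger is pushed in, m: 0 up, 0.022 fully down (hard stop). A spring returns it by itself: about 6 N at the top, 11 N at the bottom, and up to 6 N more while it drives the pump. A stroke of 19 mm or more feeds one full shot; shorter ones feed less. About 3 to 7 full strokes, not known beforehand, bring the pin out; further strokes do no harm.
- indicator_pin: Indicator pin: steel rod of 10 mm diameter in a round brass boss 24 mm across, whose top is 108 mm above the bench. Origin: centre of the pin's tip, z up. Tip 110 mm above the bench at the start (nearly flush) and until the last stroke; then a spring (about 1 N) pops it out all at once to 136 mm, where it stays. A thin black ring 22.5 to 25.5 mm below the tip then shows above the boss.
- oil_bottle: Bystander: loose white round bottle, 42 mm across, 115 mm tall. Origin: centre of its underside.
- screw_jar: Bystander: loose glass jar, 54 mm across, 62 mm tall. Origin: centre of its underside.
- screwdriver: Bystander: loose screwdriver lying on the bench, 150 mm long along its x, under 35 mm high.
- spectacles: Bystander: loose folded brown spectacle frame standing on its lower rims, 130 mm wide along its y, 27 mm deep, 46 mm tall. Origin: at bench level under the middle of its front.

How it is judged:
By the outcome, as a careful person would: the job done as asked, in the order asked, and still so for the second after the job is handed in, with the robot touching nothing.
It also fails if it takes over 51 s, if anything falls off the work surface, if the arm or the gripper's body presses on something with over 40 N, if the wrist force passes 120 N, or if a joint passes its speed limit or range.

## Working session

There is one attempt and no reset: what is moved stays moved. The work goes in short steps, Python scripts to look and compute and a shell command to move; the robot and the scene stay as the last step left them, time stands still between calls to the robot, and variables do not carry over. Pictures are saved under pics/ and viewed, at most 10 in all, crops included, and the job is handed in when it is done.

```bash
mkdir -p pics; ls
python3 - <<'E'
from cell import *
import cv2,json
s=read_state(); print(s["clock"],s["tool_pos"],s["tcp_rot"],s["width"])
for n in("scene","side"):
    p=capture(n); cv2.imwrite(f"pics/{n}0.png",p["frame"][:,:,::-1])
    print(n,[p[k] for k in("fx","fy","cx","cy","position","orientation")],[k for k in p])
    for q in("pump","plunger_top","indicator_pin"): print(q,look_for(p,q)[:2])
E
```

```text
pics
0.0 [ 6.24674919e-01 -5.81978699e-05  2.30715329e-01] [ 7.07100852e-01  7.07112486e-01 -4.32350583e-04 -3.59974926e-04] 1.000986872971511
scene [511.9714066981116, 511.9714066981116, 275.2871221263639, 212.28550324053148, array([1.45768097, 0.37233152, 0.69351374]), array([0.27976456, 0.40672128, 0.71679597, 0.49245622])] ['frame', 'fx', 'fy', 'cx', 'cy', 'position', 'orientation', 'shot']
pump [{'rect': [272.9, 201.6, 341.5, 276.6], 'confidence': 0.6}]
plunger_top [{'rect': [282.3, 195.4, 304.4, 220.1], 'confidence': 0.75}]
indicator_pin [{'rect': [228.2, 227.0, 248.7, 262.0], 'confidence': 0.18}]
side [410.9430968448755, 410.9430968448755, 282.22639925050703, 198.8803732317917, array([ 0.32714238, -0.48023986,  0.65892293]), array([ 0.38905755, -0.09178933, -0.21388419,  0.89132625])] ['frame', 'fx', 'fy', 'cx', 'cy', 'position', 'orientation', 'shot']
pump [{'rect': [222.8, 179.1, 283.7, 252.0], 'confidence': 0.82}]
plunger_top [{'rect': [246.1, 181.3, 266.9, 202.1], 'confidence': 0.68}]
indicator_pin []
```

Run:
```python
import cv2,numpy as np
a=cv2.imread("pics/scene0.png");b=cv2.imread("pics/side0.png")
cv2.imwrite("pics/v1.png",np.vstack([cv2.resize(a[150:300,180:380],(800,600))[:]]))
cv2.imwrite("pics/v2.png",cv2.resize(b[120:300,150:390],(800,600)))
```

```text
(no output)
```

View pics/scene0.png

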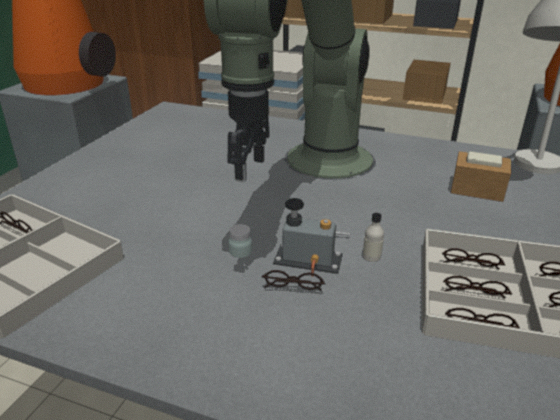

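View pics/v2.png

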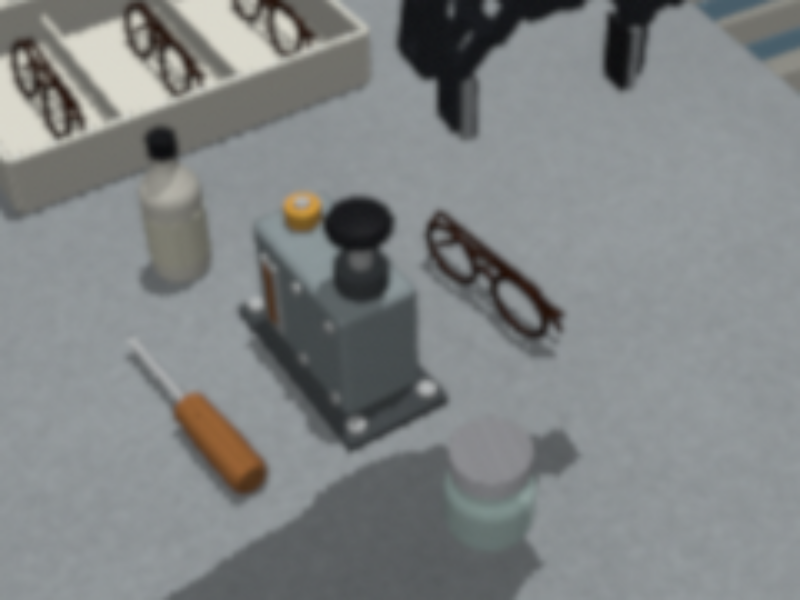

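The scene view shows the knob at (294, 205) and the brass boss at (326, 224). In the side view they are at about (257, 187) and (241, 181). The spectacles, jar, bottle and screwdriver all stand around the pump.

```bash
cat > h.py <<'E'
import numpy as np
from scipy.spatial.transform import Rotation as R
def onplane(p,u,v,z):
    d=R.from_quat(p["orientation"]).apply([(u-p["cx"])/p["fx"],-(v-p["cy"])/p["fy"],-1])
    c=np.array(p["position"]); return c+d*(z-c[2])/d[2]
E
python3 - <<'E'
from cell import *
from h import *
a=capture("scene");b=capture("side")
for n,p,l in(("scene",a,[("knob",294.3,205,.145),("boss",326,223,.108)]),("side",b,[("knob",257.4,186.6,.145),("boss",240.9,182.5,.108)])):
    for q,u,v,z in l: print(n,q,onplane(p,u,v,z).round(4))
    for q in("spectacles","oil_bottle","screw_jar","screwdriver"):
        for d in look_for(p,q)[:1]: r=d["rect"]; print(n,q,d["confidence"],onplane(p,(r[0]+r[2])/2,r[3],0).round(3))
w=capture("wrist"); import cv2; cv2.imwrite("pics/w0.png",w["frame"][:,:,::-1]); print(w["tool_from_camera"],w["fx"],w["cx"],w["cy"])
E
```

```text
scene knob [0.5569 0.0704 0.145 ]
scene boss [0.5448 0.1392 0.108 ]
scene spectacles 0.94 [0.659 0.109 0.   ]
scene oil_bottle 0.76 [0.502 0.248 0.   ]
scene screw_jar 0.67 [ 0.597 -0.044  0.   ]
side knob [0.55  0.066 0.145]
side boss [0.5411 0.1325 0.108 ]
side spectacles 0.97 [0.644 0.067 0.   ]
side oil_bottle 0.83 [0.469 0.223 0.   ]
side screw_jar 0.8 [ 0.561 -0.081  0.   ]
side screwdriver 0.81 [0.427 0.038 0.   ]
[[ 6.08411432e-04  9.45547066e-01  3.25484831e-01  8.55069492e-02]
 [ 9.99999720e-01 -7.17003771e-04  2.13679852e-04  1.97566655e-04]
 [ 4.35418209e-04  3.25484610e-01 -9.45547238e-01 -1.42542469e-01]
 [ 0.00000000e+00  0.00000000e+00  0.00000000e+00  1.00000000e+00]] 325.19226210127806 280.94036749962476 205.09187188825274
```

View pics/v1.png

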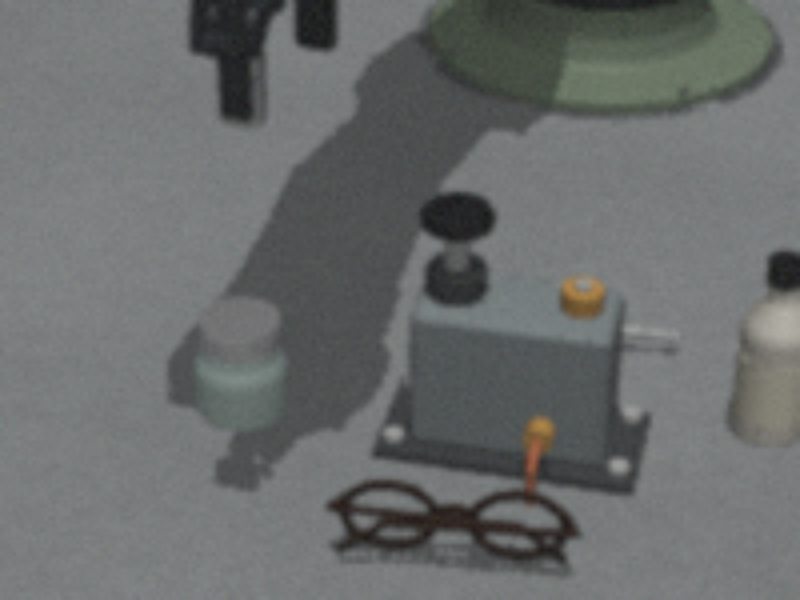

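Knob at about (0.5535, 0.068) and boss at (0.543, 0.136). Next I'll hover over the knob with the fingers shut.

```bash
python3 -m jog '-0.3 0.3 0 0; -0.59 0.57 0 0; -0.59 0.57 -0.25 0; -0.59 0.57 -0.25 0; -0.59 0.57 -0.25 0; -0.59 0.57 -0.25 0; -0.59 0.57 -0.25 0; -0.59 0.57 -0.25 0' 0 30
python3 - <<'E'
from cell import *
from h import *
import cv2
s=read_state(); w=capture("wrist"); print(s["tool_pos"],s["width"],s["wrist_force"])
cv2.imwrite("pics/w1.png",w["frame"][:,:,::-1])
for q in("plunger_top","indicator_pin"):
  for d in look_for(w,q)[:1]:
    r=d["rect"]; u,v=(r[0]+r[2])/2-w["cx"],(r[1]+r[3])/2-w["cy"]
    rr=np.hypot(u,v); t=rr/w["fx"]; dc=np.array([np.sin(t)*u/rr,-np.sin(t)*v/rr,-np.cos(t)])
    T=np.array(w["tool_from_camera"]); Q=R.from_quat(s["tcp_rot"])
    c=Q.apply(T[:3,3])+s["tool_pos"]; dd=Q.apply(T[:3,:3]@dc)
    z=.145 if q[0]=="p" else .109
    print(q,d,(c+dd*(z-c[2])/dd[2]).round(4))
for n in("scene","side"):
  p=capture(n); cv2.imwrite(f"pics/{n}1.png",p["frame"][:,:,::-1])
E
```

```text
clock: 1.75
tool_pos: [0.5546, 0.068, 0.2017]
tcp_rot: [0.707, 0.707, 0.0, 0.0]
wrist_force: [-0.6, -0.2, -0.2]
width: -0.001
grasp_force: 0.0
[0.55462294 0.0680179  0.20174639] -0.0009815362540152165 [-0.61795251 -0.1825063  -0.23060735]
plunger_top {'rect': [242.9, 195.7, 304.1, 252.6], 'confidence': 0.83} [0.5499 0.0716 0.145 ]
indicator_pin {'rect': [255.2, 112.5, 268.9, 125.1], 'confidence': 0.67} [0.5413 0.138  0.109 ]
```

View pics/w1.png

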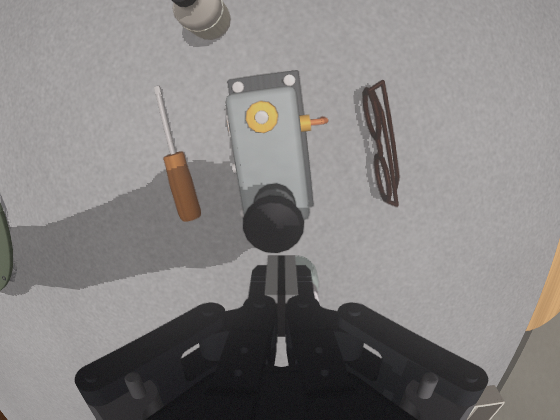

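The wrist view shows the knob centred at (273, 223) and the brass boss with its pin at (262, 117). The shut fingers are just in front of the knob, so a 2 to 3 mm correction is enough. I'll descend to just above it, then press in small steps.

```bash
python3 -m jog '-0.02 0.02 -0.2 0; -0.02 0.02 -0.36 0; -0.02 0.02 -0.36 0; -0.02 0.02 -0.36 0'; python3 -m jog '0 0 -0.05 0; 0 0 -0.08 0; 0 0 -0.11 0; 0 0 -0.11 0; 0 0 -0.11 0'
```

```text
clock: 2.4
tool_pos: [0.5519, 0.0707, 0.1585]
tcp_rot: [0.707, 0.707, -0.0, -0.0]
wrist_force: [0.4, 0.1, 0.8]
width: -0.003
grasp_force: 0.0
clock: 2.9
tool_pos: [0.5523, 0.0708, 0.1454]
tcp_rot: [0.707, 0.707, 0.0, 0.0]
wrist_force: [0.3, -0.0, 5.6]
width: -0.002
grasp_force: 2.7
```

```bash
python3 -m jog '0 0 -0.05 0; 0 0 -0.1 0; 0 0 -0.13 0; 0 0 -0.14 0; 0 0 -0.14 0; 0 0 -0.14 0'
```

```text
clock: 3.5
tool_pos: [0.5524, 0.0708, 0.1289]
tcp_rot: [0.707, 0.707, 0.001, 0.0]
wrist_force: [-0.8, -0.1, 11.9]
width: 0.002
grasp_force: 6.0
```

```bash
python3 -m jog '0 0 0.1 0; 0 0 0.21 0; 0 0 0.21 0; 0 0 0.21 0; 0 0 0.21 0; 0 0 0.1 0; 0 0 0.03 0; 0 0 -0.01 0; 0 0 -0.01 0; 0 0 -0.01 0; 0 0 -0.01 0'; python3 -m jog '0 0 0.1 0; 0 0 0.22 0; 0 0 0.22 0; 0 0 0.22 0; 0 0 0.22 0; 0 0 0.22 0'
python3 - <<'E'
from cell import *
import cv2,numpy as np
p=capture("scene"); q=capture("side")
a=p["frame"][180:260,260:360];b=q["frame"][150:230,200:300]
cv2.imwrite("pics/c1.png",cv2.resize(np.hstack([a,b])[:,:,::-1],(800,320)))
E
```

```text
clock: 4.6
tool_pos: [0.5524, 0.0709, 0.1279]
tcp_rot: [0.707, 0.707, 0.001, 0.0]
wrist_force: [-6.3, -1.3, 30.7]
width: -0.001
grasp_force: 15.7
clock: 5.2
tool_pos: [0.5514, 0.0707, 0.1525]
tcp_rot: [0.707, 0.707, -0.001, -0.0]
wrist_force: [-0.6, -0.4, 0.1]
width: 0.001
grasp_force: 0.0
```

View pics/c1.png

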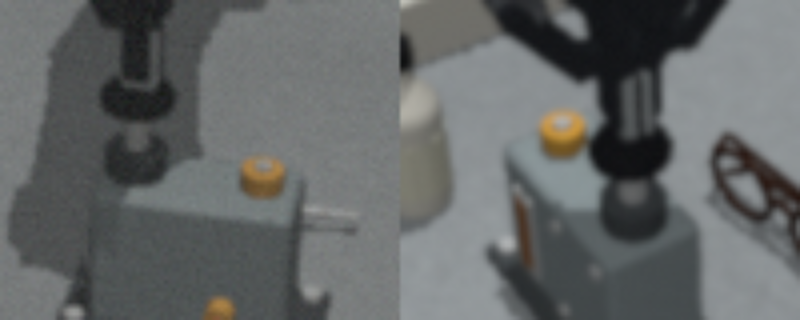

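The pin is still flush with the boss (left panel about (263, 165), right panel about (562, 125)), the knob is back up, and the strokes are reaching the stop. I'll keep stroking and watch the pin by image difference.

```bash
cat > pin.py <<'E'
from cell import *
import cv2,numpy as np,os
out=[]
for n,(r,c) in(("scene",(195,311)),("side",(150,228))):
    f=capture(n)["frame"]; a=f[r:r+34,c:c+30]; k=f"ref_{n}.npy"
    if not os.path.exists(k): np.save(k,a)
    d=cv2.absdiff(cv2.GaussianBlur(np.load(k),(0,0),1),cv2.GaussianBlur(a,(0,0),1)).max(2)
    print(n,"changed px",int((d>25).sum())); out.append(cv2.resize(a,(400,450)))
cv2.imwrite("pics/pin_last.png",np.hstack(out)[:,:,::-1])
E
python3 pin.py
D() { :; }
python3 -m jog '0 0 -0.1 0; 0 0 -0.18 0; 0 0 -0.215 0; 0 0 -0.215 0; 0 0 -0.215 0; 0 0 -0.1 0; 0 0 0 0; 0 0 0 0; 0 0 0 0; 0 0 0 0'; python3 pin.py
python3 -m jog '0 0 -0.1 0; 0 0 -0.18 0; 0 0 -0.215 0; 0 0 -0.215 0; 0 0 -0.215 0' | grep -E 'pos|force'; python3 -m jog '0 0 0.1 0; 0 0 0.215 0; 0 0 0.215 0; 0 0 0.215 0; 0 0 0.215 0' | grep -E 'clock|pos'; python3 pin.py
```

```text
scene changed px 0
side changed px 0
clock: 6.4
tool_pos: [0.5515, 0.0707, 0.1528]
tcp_rot: [0.707, 0.707, -0.0, -0.0]
wrist_force: [0.1, 0.1, -0.4]
width: 0.004
grasp_force: 0.0
scene changed px 0
side changed px 0
tool_pos: [0.5523, 0.0709, 0.128]
wrist_force: [-3.1, -1.0, 19.4]
grasp_force: 9.6
clock: 7.5
tool_pos: [0.5515, 0.0707, 0.1528]
scene changed px 0
side changed px 0
```

Four full strokes so far and no change at the pin. I'll do up to three more.

```bash
python3 -m jog '0 0 -0.1 0; 0 0 -0.18 0; 0 0 -0.215 0; 0 0 -0.215 0; 0 0 -0.215 0; 0 0 -0.1 0; 0 0 0 0; 0 0 0 0; 0 0 0 0; 0 0 0 0' | grep -E 'clock|pos'; python3 pin.py
python3 -m jog '0 0 -0.1 0; 0 0 -0.18 0; 0 0 -0.215 0; 0 0 -0.215 0; 0 0 -0.215 0; 0 0 -0.1 0; 0 0 0 0; 0 0 0 0; 0 0 0 0; 0 0 0 0' | grep -E 'clock|pos'; python3 pin.py
```

```text
clock: 8.6
tool_pos: [0.5514, 0.0707, 0.1526]
scene changed px 28
side changed px 63
clock: 9.7
tool_pos: [0.5514, 0.0707, 0.1524]
scene changed px 30
side changed px 63
```

The image changed after the fifth full stroke. I'll retreat straight up and check.

```bash
python3 -m jog '0 0 0.2 0; 0 0 0.5 0; 0 0 0.7 0; 0 0 0.7 0; 0 0 0.7 0; 0 0 0.7 0'
python3 - <<'E'
from cell import *
import cv2,numpy as np
p=capture("scene"); q=capture("side")
a=p["frame"][170:300,220:390];b=q["frame"][130:260,170:340]
cv2.imwrite("pics/c2.png",cv2.resize(np.hstack([a,b])[:,:,::-1],(800,306)))
E
```

```text
clock: 10.4
tool_pos: [0.5513, 0.0707, 0.2362]
tcp_rot: [0.707, 0.707, -0.001, -0.0]
wrist_force: [0.0, 0.2, -0.5]
width: 0.004
grasp_force: 0.0
```

View pics/c2.png

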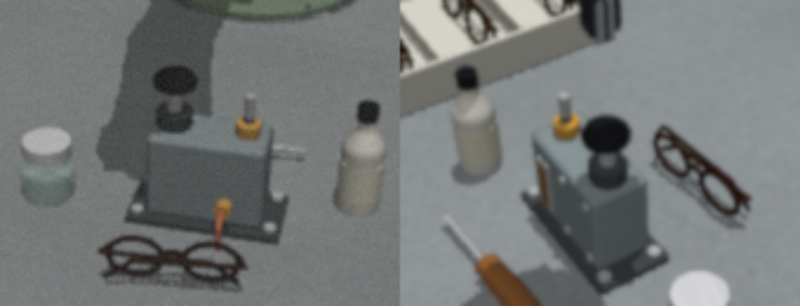

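View pics/pin_last.png

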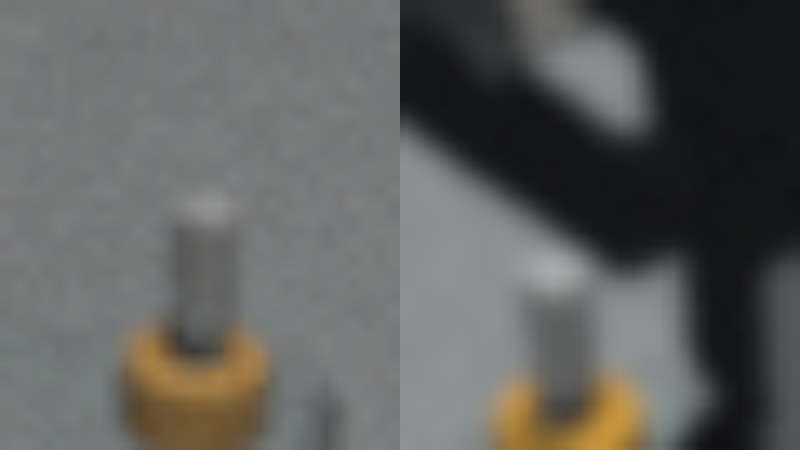

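The pin stands out of the boss (left panel (250, 105), right panel (565, 107)), with the dark ring showing at its base. The knob is up and the other things haven't moved.

```bash
python3 -c "from cell import *; print(hand_in())"
```

```text
the job is handed in; nothing more can be done
None
```

The lubricator is primed and the job is handed in: the indicator pin popped fully out on the fifth full stroke (I gave one more), the plunger is back up, and the bystanders look undisturbed in the last pictures; no verdict came back from the hand-in.

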